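Crack the bleed port's stuck cap

ROBOT

A 7-joint arm with a two-finger parallel gripper is mounted at the origin on the work surface. World frame = base frame: x ahead of the robot, y to its left, z up, the work surface at z = 0. Lengths are in m, angles in rad, forces in N, time in s.
With the tool pointing down it reaches from about 0.375 to 0.925 m from the base axis. Payload 3.1 kg.
Tool frame: the origin (TCP) lies between the finger pads; the fingertips stand 19 mm ahead of it and the grasp point (between the pads) is the TCP; z points along the fingers, y is the line along which they close (so a half turn about z gives the same grasp; the last joint's range is limited). The gripper opens to 85 mm and grips with 20 to 120 N. Pads are 22 mm wide; open, the fingers measure 114 mm over their backs; the gripper's body (76 mm by 85 mm) begins 54 mm behind the grasp point. The pads swing forward as they close: fully open they stand 13 mm farther back than shut.
Start: joints at [1.175, 0.383, 0.044, 1.598, -0.018, 1.161, -0.05], TCP at [0.191, -0.621, 0.25] pointing down, gripper open.
Joint ranges: [-2.61, 2.61], [-0.41, 2.15], [-1.48, 1.57], [0, 2.5], [-1.57, 4.71], [0.05, 1.97], [-2.85, 2.85]. Speed limits (rad/s): [2.79, 2.79, 3.14, 3.14, 3.14, 3.14, 3.14].

INTERFACE

Orientations are given as a unit quaternion [x, y, z, w].
In Python, from bench import move_ptp, movel, move_j, move_gripper, pause, inverse_kinematics, read_camera, camera_params, MotionError, sign_off, look_for, tip_of, read_time_s, read_qpos, read_joint_vel, read_effort, read_eef_pos, read_tcp_rot, read_ft_force, read_ft_torque, read_finger_gap, read_grasp_force gives the robot as it stands. Calls block until the motion is done:
- move_ptp(position, orientation): joint-space move of the TCP to a pose.
- movel(position, orientation=None, speed=0.15): straight line of the TCP; orientation=None keeps the orientation; speed is the mean speed in m/s.
- move_j(angles): joint-space move.
- move_gripper(opening, effort=None): finger opening in m; effort is the grip in N (None keeps the last); returns when the fingers have stopped.
- pause(seconds).
- inverse_kinematics(position, orientation): joint angles nearest the present ones, or None.
- read_camera(name): name is "scene" or "top" or "wrist"; returns the picture (480x640x3 uint8, red, green, blue); there is no depth.
- camera_params(name): a dict with "K" (3x3 intrinsics, pixels), "camera_from_world" (4x4, takes a point from world to camera coordinates). Camera axes: x right, y down, z forward; pixel columns grow to the right and rows downward; lengths in m; the calibration is good to about 2 mm. A picture is of the moment at which its call begins: read the wrist's pose just before it. camera_params takes no time and is no camera call; for the wrist camera it gives the pose at the moment of the call.
A pose or a line that the arm cannot do raises MotionError and nothing moves.
- sign_off(): hands the job in; it is judged then, once.
Trained networks look in the newest picture that a camera, given by its name, has taken for a name from the list of things; names that differ only in an ending like _2 or _b are one class to them, and where a whole thing is asked for, a point or a joint stands for the part that bears it (a point fixed in the world has none). Each returns a list of dicts, best first, with "confidence" (0 to 1); they miss things now and then, are a little off and sometimes report something else, mostly with a low value. They report only what shows in the picture. A call takes as long as a camera call. They do not tell look-alikes from the thing itself.
- look_for(camera, name): "at" ([column, row] in pixels, amid what is visible of it).
- tip_of(camera, name): "at" ([column, row] in pixels: a listed point, or the origin of a listed thing).
Readings, each from a call of its own:
- read_time_s(): time.
- read_qpos(): joint angles.
- read_joint_vel(): joint speeds.
- read_effort(): joint torques, N m.
- read_eef_pos(): TCP position.
- read_tcp_rot(): TCP orientation.
- read_ft_force(): force on the tool from outside, world axes, zero at the start.
- read_ft_torque(): the same for the moment, N m.
- read_finger_gap(): finger opening in m.
- read_grasp_force(): force on a finger pad.
Only numpy, scipy, OpenCV 4.12 (cv2) and the standard library are available. Lean on these libraries where they do the work, as an engineer would, in place of code of your own. Each camera call takes 0.05 s, during which the arm holds its last target. There are 200 camera calls.

TASK

The extractor is straining on the engraver's thin hose, so give its manifold bleed air through the middle-sized of the three capped ports: take that cap by its knob, pull it straight up until the sticky rubber seal lets go, and hold it level over its port about 20 mm above the rim, clear of the tube all round. Ease it so that it does not fly right off when it breaks free, leave the smaller and the larger cap sealed and everything else on the bench where it is, and finish while still holding the cap there.

Things in the scene. Friction and masses are not known exactly. Their poses are not given: they have to be found in the camera images.
- manifold: grey sheet-steel box of the dust extraction, fixed, 130 (x) x 460 (y) mm, top face 82 mm above the bench; origin on the bench under its centre, y along its length. On top, in a row along y, the three capped ports in any order, 130 mm between centres, and at the +y end a round gauge 42 mm wide, 28 mm tall; hoses leave the far (+x) side
- port_s_rim (a point): centre of the mouth of the smallest port: an upright aluminium tube, 46 mm outside, wall 4 mm, standing 30 mm out of the manifold's top, fixed; the rim lies 112 mm above the bench; axes as the manifold's
- port_m_rim (a point): centre of the mouth of the middle-sized port: an upright aluminium tube, 60 mm outside, wall 4 mm, standing 30 mm out of the manifold's top, fixed; the rim lies 112 mm above the bench; axes as the manifold's
- port_l_rim (a point): centre of the mouth of the largest port: an upright aluminium tube, 74 mm outside, wall 4 mm, standing 30 mm out of the manifold's top, fixed; the rim lies 112 mm above the bench; axes as the manifold's
- cap_s_knob (a point): grip centre of the smallest cap's upright black pull knob, which stands in the middle of the cap: 25 mm across, 44 mm tall above the disc, its top 8 mm a collar 30 mm across. This point is half-way up the knob, 22 mm above the disc's upper face and 33 mm above the washer's underside; z along the knob, upwards
- cap_s: smallest blanking cap, about 80 g, stuck shut on its port: grey disc 54 mm across, 8 mm thick, on a 3 mm rubber washer; its plug with a bead reaches 9.5 mm down into the tube, where a rubber lip grips it. Origin at the centre of the washer's underside, which lies on the rim while shut; z up
- cap_m_knob (a point): grip centre of the middle-sized cap's upright black pull knob, which stands in the middle of the cap: 25 mm across, 44 mm tall above the disc, its top 8 mm a collar 30 mm across. This point is half-way up the knob, 22 mm above the disc's upper face and 33 mm above the washer's underside; z along the knob, upwards
- cap_m: middle-sized blanking cap, about 120 g, stuck shut on its port: grey disc 68 mm across, 8 mm thick, on a 3 mm rubber washer; its plug with a bead reaches 9.5 mm down into the tube, where a rubber lip grips it. Origin at the centre of the washer's underside, which lies on the rim while shut; z up. The seal holds with up to 10 to 15 N in the first 3 mm of lift and lets go by 5 mm
- cap_l_knob (a point): grip centre of the largest cap's upright black pull knob, which stands in the middle of the cap: 25 mm across, 44 mm tall above the disc, its top 8 mm a collar 30 mm across. This point is half-way up the knob, 22 mm above the disc's upper face and 33 mm above the washer's underside; z along the knob, upwards
- cap_l: largest blanking cap, about 170 g, stuck shut on its port: grey disc 82 mm across, 8 mm thick, on a 3 mm rubber washer; its plug with a bead reaches 9.5 mm down into the tube, where a rubber lip grips it. Origin at the centre of the washer's underside, which lies on the rim while shut; z up
- port_m: the middle-sized port's tube itself; origin at the centre of its foot on the manifold's top, 30 mm below the rim
- sleeve_a: grey plastic hose sleeve (open tube) standing on the bench in front of the manifold, 56 mm outside, 40 mm high; origin at the centre of its underside; a bystander
- sleeve_b: smaller grey plastic hose sleeve standing in front of the manifold, 44 mm outside, 35 mm high; origin at the centre of its underside; a bystander
- brush: flat hand brush lying on the bench right of the manifold; a bystander
- driver: screwdriver lying on the bench left of the manifold; a bystander
- boards: two stacked copper-clad circuit boards, 100 x 80 x 6 mm, lying left of the manifold; a bystander
- tape: roll of paper tape lying flat, 90 mm across, 24 mm high, right of the manifold; a bystander
- cutter_case: black plastic case of cutters, 75 x 110 x 26 mm, right of the manifold; a bystander
There are look-alikes about, which are no part of the job. Leave any orange look-alike of the cap_s alone.

How it is judged:
By the outcome, as a careful person would: the job done as asked, in the order asked, and still so for the second after the job is handed in, while the arm keeps its last pose, push and grip.
It also fails if it takes over 38 s, if anything falls off the work surface, if the arm or the gripper's body presses on something with over 40 N, if the wrist force passes 120 N, or if a joint passes its speed limit or range.

## Working session

There is one attempt and no reset: what is moved stays moved. The work goes in short steps, each a Python script; the robot and the scene stay as the last script left them, time stands still between calls to the robot, and variables do not carry over. Pictures are saved under pics/ and viewed, at most 10 in all, crops included, and the job is handed in when it is done.

```bash
mkdir -p pics; cat > h.py <<'E'
import numpy as np, cv2
from bench import *
def snap(c,fn=None):
    im=read_camera(c)
    if fn: cv2.imwrite('pics/'+fn,im[:,:,::-1])
    return im
def back(P,px,z):
    K=np.array(P["K"]);T=np.array(P["camera_from_world"])
    r=T[:3,:3].T@np.linalg.solve(K,[px[0],px[1],1]);c=-T[:3,:3].T@T[:3,3]
    return c+r*(z-c[2])/r[2]
def proj(P,p):
    K=np.array(P["K"]);T=np.array(P["camera_from_world"])
    q=K@(T[:3,:3]@np.array(p)+T[:3,3]);return q[:2]/q[2]
E
python3 - <<'E'
from h import *
np.set_printoptions(precision=3,suppress=True)
for c in("scene","top"):
    snap(c,c+'1.png');P=camera_params(c)
    print(c,np.array(P["K"])[0,0],P["camera_from_world"])
    for n,z in(("cap_s_knob",.145),("cap_m_knob",.145),("cap_l_knob",.145),("cap_m",.112),("manifold",0)):
        for d in tip_of(c,n)[:4]: print(n,np.round(d["at"],1),round(d["confidence"],2),back(P,d["at"],z))
print(read_time_s())
E
```

```text
scene 467.3228004155403 [[ 0.252  0.967 -0.021 -0.115]
 [ 0.672 -0.191 -0.715 -0.226]
 [-0.696  0.166 -0.698  1.662]
 [ 0.     0.     0.     1.   ]]
cap_s_knob [314.2 254.8] 0.76 [ 0.526 -0.024  0.145]
cap_s_knob [197.  287.4] 0.54 [ 0.556 -0.322  0.145]
cap_m_knob [262.6 262.7] 0.77 [ 0.518 -0.156  0.145]
cap_l_knob [361.8 253.1] 0.68 [0.553 0.094 0.145]
cap_l_knob [154.5 281. ] 0.53 [ 0.507 -0.421  0.145]
cap_m [262.4 266.6] 0.88 [ 0.5   -0.157  0.112]
cap_m [315.4 263.3] 0.68 [ 0.525 -0.022  0.112]
cap_m [232.5 246.6] 0.61 [ 0.405 -0.223  0.112]
cap_m [365.5 262.7] 0.57 [0.559 0.104 0.112]
manifold [264.2 277.5] 0.65 [ 0.437 -0.153  0.   ]
manifold [324.6 291.2] 0.6 [ 0.532 -0.     0.   ]
top 569.1307283943639 [[-0.007 -1.     0.006 -0.009]
 [-0.993  0.007 -0.115  0.479]
 [ 0.115 -0.007 -0.993  1.61 ]
 [ 0.     0.     0.     1.   ]]
cap_s_knob [436.6 252. ] 0.85 [ 0.445 -0.312  0.145]
cap_s_knob [332.  223.2] 0.37 [ 0.525 -0.033  0.145]
cap_m_knob [378.3 232.1] 0.88 [ 0.5   -0.157  0.145]
cap_l_knob [283.5 213.3] 0.75 [0.553 0.097 0.145]
cap_l_knob [147.6 274.1] 0.23 [0.392 0.457 0.145]
cap_m [379.7 238.1] 0.91 [ 0.488 -0.164  0.112]
cap_m [436.3 253.9] 0.76 [ 0.444 -0.318  0.112]
cap_m [282.8 214.2] 0.74 [0.556 0.101 0.112]
cap_m [397.7 303.3] 0.73 [ 0.31  -0.209  0.112]
manifold [323.6 228.3] 0.69 [ 0.533 -0.011  0.   ]
manifold [157.7 199.5] 0.49 [0.622 0.477 0.   ]
manifold [286.8 216.3] 0.23 [0.569 0.097 0.   ]
0.6
```

View pics/top1.png

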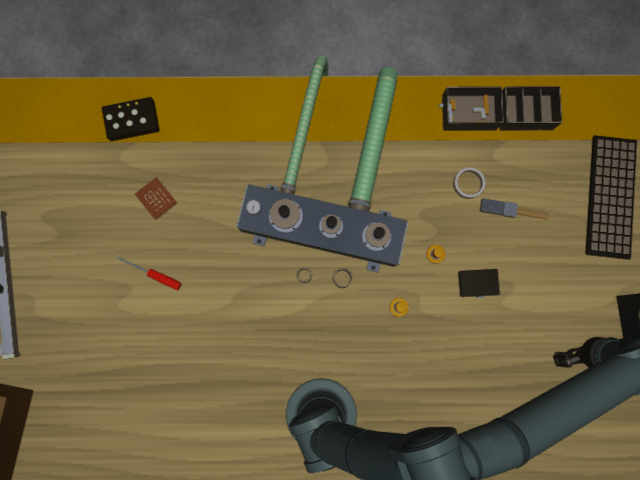

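View pics/scene1.png

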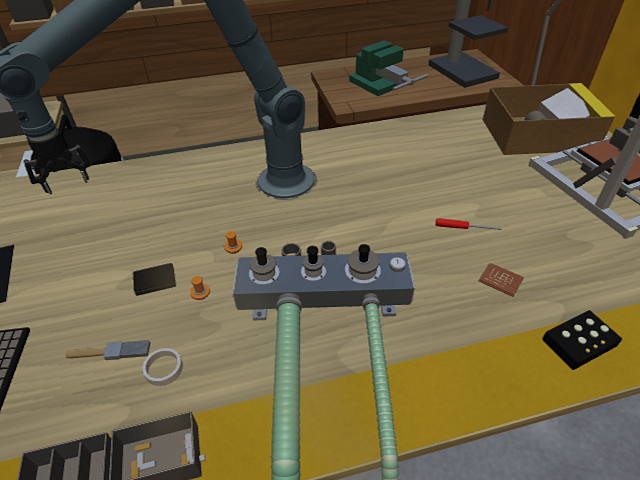

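The three grey caps in the top image are large (285,213), small (331,224) and middle (377,235). The orange look-alikes are at (436,254) and (399,307), off the manifold. The middle-sized one is the grey cap at (377,235), at the -y end next to the thick hose. I'll confirm it in a crop and move above it for a wrist view.

```bash
python3 - <<'E'
from h import *
from scipy.spatial.transform import Rotation as R
np.set_printoptions(precision=3,suppress=True)
im=cv2.imread('pics/top1.png')[170:280,230:460]
cv2.imwrite('pics/crop.png',cv2.resize(im,None,fx=3.4,fy=3.4,interpolation=cv2.INTER_CUBIC))
print(read_tcp_rot(),read_qpos())
best=None
for a in(-12.2,77.8,167.8,-102.2):
    y=np.array([np.cos(np.radians(a)),np.sin(np.radians(a)),0]);z=np.array([0,0,-1.])
    q=R.from_matrix(np.c_[np.cross(y,z),y,z]).as_quat()
    j=inverse_kinematics([.498,-.155,.30],q); print(a,q,j)
    if a in(-12.2,167.8) and j is not None:
        d=np.abs(np.array(j)-read_qpos()).max()
        if best is None or d<best[0]: best=(d,a,q)
print(best); np.save('q.npy',best[2])
move_ptp([.498,-.155,.30],best[2])
print(read_eef_pos(),read_time_s())
P=camera_params("wrist");snap("wrist","w1.png")
for n,z in(("cap_m_knob",.145),("cap_m",.112),("cap_s_knob",.145),("port_m_rim",.112)):
    for d in tip_of("wrist",n)[:3]: print(n,np.round(d["at"],1),round(d["confidence"],2),back(P,d["at"],z))
print(proj(P,[.498,-.155,.167]),-np.array(P["camera_from_world"])[:3,:3].T@np.array(P["camera_from_world"])[:3,3])
E
```

```text
[0.989 0.148 0.    0.   ] [ 1.175  0.383  0.044  1.598 -0.018  1.161 -0.05 ]
-12.2 [0.778 0.628 0.    0.   ] [ 0.656  0.126 -0.465  1.826  0.061  1.203 -0.041]
77.8 [0.106 0.994 0.    0.   ] [ 0.787  0.141 -0.609  1.821  0.086  1.206  1.509]
167.8 [-0.628  0.778  0.     0.   ] [-0.983  0.299  1.423  1.887 -0.315  1.226 -2.812]
-102.2 [ 0.994 -0.106  0.     0.   ] [ 0.527  0.115 -0.326  1.832  0.039  1.201 -1.595]
(np.float64(0.5195231465684433), -12.2, array([0.778, 0.628, 0.   , 0.   ]))
[ 0.497 -0.157  0.3  ] 2.6167
cap_m_knob [322.6 224.9] 0.61 [ 0.496 -0.156  0.145]
cap_m [326.2  20.3] 0.94 [ 0.526 -0.029  0.112]
cap_m [323.2 359. ] 0.77 [ 0.47  -0.274  0.112]
cap_m [152.2 297.5] 0.59 [ 0.351 -0.192  0.112]
cap_s_knob [320.3 376.5] 0.85 [ 0.469 -0.268  0.145]
cap_s_knob [325.8   6.7] 0.77 [ 0.526 -0.028  0.145]
cap_s_knob [138.5 311.3] 0.76 [ 0.355 -0.189  0.145]
port_m_rim [325.   19.5] 0.18 [ 0.525 -0.028  0.112]
[325.748 231.446] [ 0.513 -0.09   0.422]
```

View pics/crop.png

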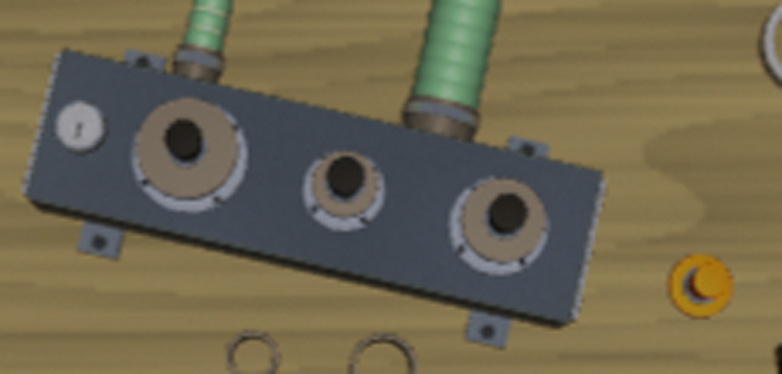

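View pics/w1.png

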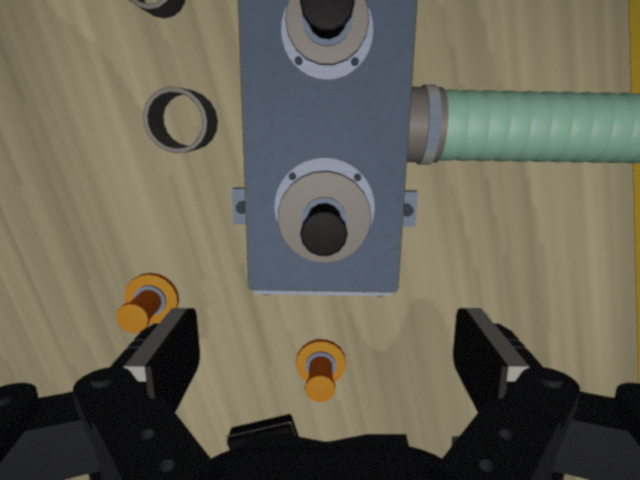

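The crop shows the disc at (505,221) is between the other two in size, so it is the middle cap. In the wrist view its knob top is at (324,232), where the projection predicts (326,231). Next I descend and grip.

```bash
python3 - <<'E'
from h import *
np.set_printoptions(precision=4,suppress=True)
q=np.load('q.npy');P=camera_params("wrist")
k=back(P,(324,232),.167);print("knob",k,read_eef_pos(),read_time_s())
x,y=(k[:2]+[.497,-.156])/2
move_gripper(.06,60)
movel([x,y,.20],q,.12);pause(.2);e=read_eef_pos();print(e,x,y)
x2,y2=x+(x-e[0]),y+(y-e[1])
movel([x2,y2,.146],q,.06);pause(.2);print(read_eef_pos(),read_ft_force(),read_time_s())
snap("wrist","w2.png");snap("scene","s2.png")
np.save('xy.npy',[x2,y2])
E
```

```text
knob [ 0.4972 -0.1537  0.167 ] [ 0.4979 -0.1558  0.2999] 2.8667
[ 0.4978 -0.155   0.201 ] 0.4971245815856112 -0.1548617517871208
[ 0.4968 -0.1548  0.1465] [-0.2447 -0.3718  0.3349] 5.675
```

View pics/w2.png

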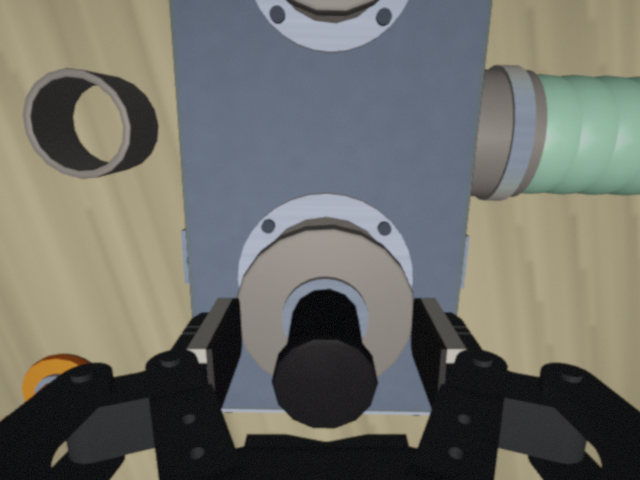

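The knob top at (325,383) sits midway between the pads, at about columns 238 and 418. Now I grip and begin the slow pull.

```bash
python3 - <<'E'
from h import *
np.set_printoptions(precision=4,suppress=True)
q=np.load('q.npy');x,y=np.load('xy.npy')
move_gripper(0.0,60);pause(.3)
print("gap",read_finger_gap(),read_grasp_force(),read_ft_force(),read_ft_torque(),read_eef_pos(),read_time_s())
f0=read_ft_force()[2]
if .022<read_finger_gap()<.028:
    z=.146
    for i in range(9):
        z+=.001; movel([x,y,z],q,.006);pause(.1)
        print(i,read_eef_pos(),read_ft_force(),read_finger_gap(),round(read_time_s(),2))
snap("scene","s3.png");snap("wrist","w3.png")
E
```

```text
gap 0.027397248826668844 58.60062003135681 [-1.4563  0.7419  3.7375] [ 0.0404  0.3367 -0.0136] [ 0.4965 -0.1547  0.1463] 6.4833
0 [ 0.4963 -0.1546  0.1466] [ 0.1448  0.3917 -0.8852] 0.027349303478452984 6.9
1 [ 0.496  -0.1546  0.1473] [ 1.7936 -0.7174 -6.8371] 0.027363270794529142 7.32
2 [ 0.4957 -0.1545  0.1486] [-0.1182  0.4552 -9.7953] 0.02741510145986392 7.73
3 [ 0.4969 -0.1548  0.1513] [-2.4762  1.205   3.3943] 0.02748925323782924 8.15
4 [ 0.4968 -0.1548  0.1515] [-1.8818  0.3332  2.961 ] 0.027454999121366737 8.57
5 [ 0.4967 -0.1547  0.1519] [ 0.4249  0.8725 -0.9262] 0.02718053748949342 8.98
6 [ 0.4965 -0.1547  0.153 ] [ 0.5117  0.1194 -0.6939] 0.02721248851812331 9.4
7 [ 0.4964 -0.1547  0.154 ] [-0.4149  0.1083 -0.2122] 0.02743340346696058 9.82
8 [ 0.4964 -0.1547  0.155 ] [ 1.6365 -0.0364 -2.0387] 0.027549987807694933 10.23
```

```bash
python3 - <<'E'
from h import *
np.set_printoptions(precision=4,suppress=True)
q=np.load('q.npy');x,y=np.load('xy.npy')
movel([x,y,.1665],q,.015);pause(.5)
print(read_eef_pos(),read_ft_force(),read_ft_torque(),read_finger_gap(),read_grasp_force(),read_time_s())
a=snap("scene","s4.png");b=snap("wrist","w4.png")
for c in("scene","top"):
    if c=="top": snap("top")
    P=camera_params(c)
    for n,z in(("cap_m_knob",.165),("cap_m",.132),("port_m_rim",.112)):
        for d in tip_of(c,n)[:1]: print(c,n,np.round(d["at"],1),round(d["confidence"],2),back(P,d["at"],z))
u,v=map(int,proj(camera_params("scene"),[.497,-.155,.13]))
print(u,v)
cr=cv2.resize(a[v-55:v+55,u-60:u+130],None,fx=4,fy=4,interpolation=cv2.INTER_CUBIC)
cv2.imwrite('pics/s4c.png',cr[:,:,::-1])
E
```

```text
[ 0.4964 -0.1546  0.1665] [-0.7646  0.1984 -0.4878] [-0.0032 -0.0357  0.0343] 0.027437183842432575 59.53714370727539 11.75
scene cap_m_knob [260.5 255.7] 0.74 [ 0.5119 -0.1582  0.165 ]
scene cap_m [261.8 259.4] 0.82 [ 0.4932 -0.1552  0.132 ]
scene port_m_rim [264.8 267. ] 0.75 [ 0.5027 -0.1511  0.112 ]
top cap_m_knob [379.2 231.5] 0.53 [ 0.4988 -0.1574  0.165 ]
top cap_m [432.  252.1] 0.79 [ 0.4465 -0.3021  0.132 ]
top port_m_rim [377.6 234.4] 0.68 [ 0.4983 -0.1585  0.112 ]
262 260
```

View pics/s4c.png

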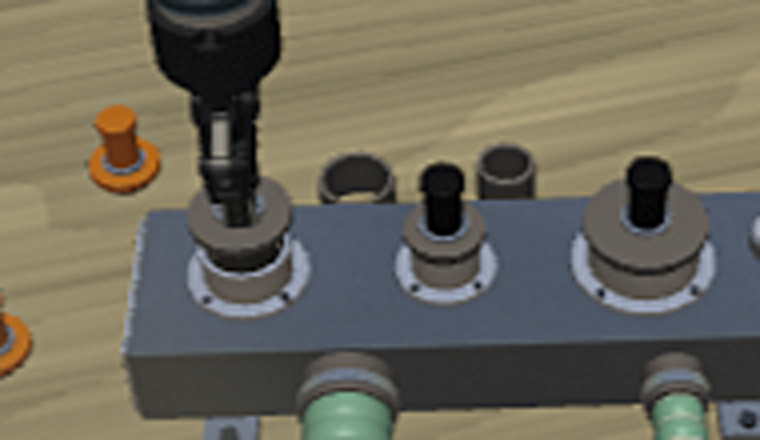

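View pics/w4.png

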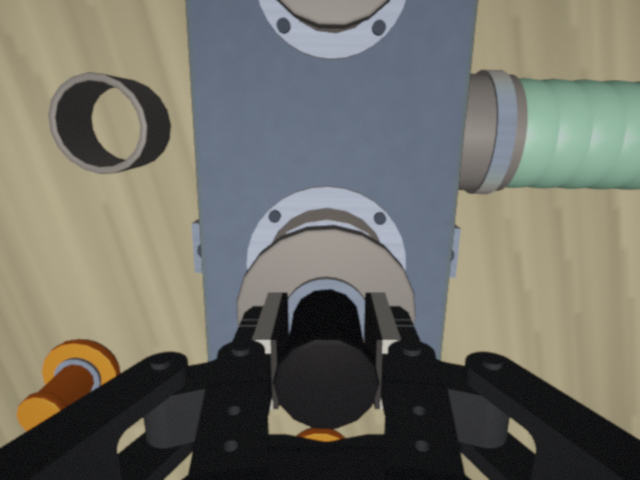

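The scene crop shows the middle cap lifted clear of its tube (cap at about (240,215), open rim below it) and the small and large caps still seated. In the wrist view the disc (columns 237–414) and knob top (326,383) sit where they did before the pull, so the cap has not slipped or tilted. The TCP rose 20.2 mm.

```bash
python3 -c "
from bench import *
print(read_eef_pos(),read_grasp_force(),read_finger_gap());print(sign_off())"
```

```text
[ 0.49641324 -0.15470248  0.16649331] 59.53713834285736 0.02748135035270145
the job is handed in; nothing more can be done
None
```

The middle-sized cap is off its port and held level about 20 mm above the rim, the smaller and larger caps are still sealed, and the job was handed in at about 12 s with the cap still gripped.

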